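# Rock the stuck locating block out of the polishing jig

### The arm

A 7-joint arm with a two-finger parallel gripper is mounted at the origin on a cart in front of the work surface, level with it; the furniture and walls round the work are solid. World frame = base frame: x ahead of the robot, y to its left, z up, the work surface at z = 0. Lengths are in m, angles in degrees, forces in N, time in s.
With the tool pointing down it reaches from about 0.425 to 0.875 m from the base axis. Payload 4.7 kg.
Tool frame: the origin (TCP) lies on the centre line of the jaws, within the pads' length; the fingertips stand 8 mm ahead of it and the grasp point (between the pads) lies 11 mm behind it; z points along the fingers, y is the direction in which the jaws open and shut (so a half turn about z gives the same grasp; the last joint's range is limited). The gripper opens to 87 mm and grips with 3 to 60 N. Pads are 19 mm wide; open, the fingers measure 117 mm over their backs; the gripper's body (75 mm by 190 mm) begins 51 mm behind the grasp point.
Start: joints at [-64.452, 18.392, -4.016, 83.108, 1.295, 78.541, -3.26], TCP at [0.272, 0.59, 0.231] pointing down, gripper open.
Joint ranges: [-163.93, 163.93], [-17.29, 119.83], [-79.2, 71.16], [3.27, 140.29], [-89.18, 269.18], [5.43, 117.66], [-154.24, 154.24]. Speed limits (degrees/s): [147.25, 147.25, 180, 180, 180, 180, 180].

### API

Orientations are given as [roll, pitch, yaw] about the fixed x, y, z axes, in that order (R = Rz(yaw) Ry(pitch) Rx(roll)).
In Python, from cell import status, vision, workorder gives the robot as it stands.
- The arm moves only by the tool step_arm, never from a script. Its argument "series" is a list of rows, each an object of numbers: "ax", "ay", "az": the turn, a rotation vector about the world's x, y, z in degrees; "x", "y", "z": the shift along the world's x, y, z in m; "claw": the opening in per cent of the stroke, from 0 (shut) to 100 (fully open). In form: [{"ax": .., "ay": .., "az": .., "x": .., "y": .., "z": .., "claw": ..}, ...]. A call has 1 to 12 rows; each row is the pose to reach, as a shift and turn from the pose commanded when the call began; what a row does not reach only later rows make up. A row lasts 1/10 s, in which the tool goes at most 50 mm and 8.59 degrees, less where a joint would pass 70% of its speed; a pose out of reach is approached as far as the arm can. A call with a gripper value outside its range is refused whole. The fingers move at their own pace and stop on an object; "squeeze" is the grip in N (left out, the last holds). Time passes only in rows, so rows that repeat a pose let the fingers close. It gives the time, the measured TCP pose, the force and the opening at its end, in the units of the state.
- status.get_obs(): the state, without advancing time (a new reading comes with each control period).
- vision.read_camera(name): name is "scene" or "top"; returns the picture (384x512x3 uint8, red, green, blue); there is no depth.
- vision.camera_params(name): a dict with "fovy" (degrees; the focal length in pixels is half the picture's height over the tangent of half this angle, whatever the lens; pixels are square), "cx", "cy" (the principal point, pixels), "eye" and "orientation" of the camera in the world. Camera axes: x right, y down, z forward; pixel columns grow to the right and rows downward; lengths in m; the calibration is good to about 2 mm. A picture is of the moment at which its call begins. camera_params takes no time and is no camera call.
- workorder.sign_off(): hands the job in, once; it reports no verdict.
The state is a dict: "time_s": time; "qpos": joint angles; "joint_velocities": joint speeds; "effort": joint torques, N m; "tool_pos": TCP position; "tool_rot": TCP orientation; "force": force on the tool from outside, world axes, zero at the start; "wrist_torque": the same for the moment, N m; "grip_width": finger opening in m.
Only numpy, scipy, OpenCV 4.12 (cv2) and the standard library are available. Lean on these libraries where they do the work, as an engineer would, in place of code of your own. Each camera call takes 0.05 s, during which the arm holds its last target.

### The job

The sample tile lying in one bay of the polishing jig is done, so the locating block standing behind that bay has to come out, but it sticks in its pocket. Grip that block by its rib and rock it in the pocket, tipping it well over to the left first (about ten degrees) and then as far to the right, until it frees; then lift it out and finish while still holding it, upright and still, just clear of its pocket (about 2 cm above it). Leave the tile, the wax pot in the other bay and the other block as they are.

Things in the scene. Friction and masses are not known exactly. Their poses are not given: they have to be found in the camera images.
- jig: aluminium polishing jig, fixed to the bench: a base plate 150 mm (x) by 224 mm (y) by 10 mm thick with two bays side by side, nearer the robot, framed by rails 8 mm high, and behind each bay a dark steel pocket with a locating block standing in it. Origin: centre of the base plate's underside; x points away from the robot, y to the left (turned by up to 0.45 rad), z up
- bay_left (a point): centre of the left bay's floor (80 by 103 mm), 10 mm above the bench; 74 mm in front of the left block
- bay_right (a point): the same for the right bay
- seat_left (a point): centre of the left pocket's floor, 10 mm above the bench; axes as the jig's. Pocket: 16 mm deep, 66 mm long (y), 22 mm wide (x), open on top, 3 mm of play at each end of the block. On its near side two brass spring pads, 31 mm apart along y, press the block against the fixed far cheek with about 16 N each, so it sticks by friction
- seat_right (a point): the same for the right pocket. In either, a straight upward pull meets about 25 to 50 N; tipped sideways (turned about x, pivoting on one lower end edge while the other end rises, so that its middle rises too) the block gives way at about half of that or less, and friction keeps the height gained
- block_left: the left locating block, plain steel, 0.15 to 0.3 kg (both alike): a body 20 mm (its x) by 60 mm (y) by 40 mm tall, on it a grip rib 14 mm (x) by 44 mm (y), 77 mm tall in all. Origin: centre of its underside; z up, y along its length, to the robot's left. Seated, its origin lies on seat_left and its lowest 16 mm are in the pocket
- block_right: the right locating block, plain steel, 0.15 to 0.3 kg (both alike): a body 20 mm (its x) by 60 mm (y) by 40 mm tall, on it a grip rib 14 mm (x) by 44 mm (y), 77 mm tall in all. Origin: centre of its underside; z up, y along its length, to the robot's left. Seated, its origin lies on seat_right and its lowest 16 mm are in the pocket
- grip_left (a point): point inside the left block's grip rib to pinch at, 60 mm above its underside, 17 mm below its top
- grip_right (a point): the same on the right block
- tile: square lacquer sample tile with a shell inlay, 60 by 60 by 6 mm, lying flat and loose in one of the two bays. Origin: centre of its underside
- wax_pot: low round pot with a lid, 69 mm across, 41 mm tall, standing loose in the other bay. Origin: centre of its underside
Things that resemble listed ones, but are neither listed nor needed, are in the scene too. Leave any purple or red look-alike of the tile alone.

How it is judged:
By the outcome, as a careful person would: the job done as asked, in the order asked, and still so for the second after the job is handed in, while the arm keeps its last pose, push and grip.
It also fails if it takes over 38 s, if anything falls off the work surface, if the arm or the gripper's body presses on something with over 40 N, if the wrist force passes 120 N, or if a joint passes its speed limit or range.

## Working session

There is one attempt and no reset: what is moved stays moved. The work goes in short steps, Python scripts to look and compute and a tool call to move; the robot and the scene stay as the last step left them, time stands still between calls to the robot, and variables do not carry over. Pictures are saved under pics/ and viewed, and the job is handed in when it is done.

Besides the shell and the picture viewer there is one more tool, called after "Emit:" in YAML: its name, and indented under it one key for each argument. step_arm: Moves the arm, as the interface text tells. Its arguments: {"type":"object","properties":{"series":{"type":"array"},"squeeze":{"type":"number"}},"required":["series"]}

```bash
mkdir -p pics; python3 - <<'E'
from cell import status, vision
import cv2
print(status.get_obs())
for n in("scene","top"):
    print(n,vision.camera_params(n))
    cv2.imwrite(f"pics/{n}0.png",cv2.cvtColor(vision.read_camera(n),cv2.COLOR_RGB2BGR))
E
```

```text
{'time_s': 0.0, 'qpos': array([-64.44956083,  18.43911404,  -4.01538862,  83.17717929,
         1.29511727,  78.54205015,  -3.25945076]), 'joint_velocities': array([ 0.0263388 , -0.01226801, -0.01515499, -0.05693055,  0.03646705,
       -0.00203406, -0.02583139]), 'effort': array([ 1.09165820e-03, -4.91306126e+01, -4.03330754e-01, -3.12517869e+01,
       -6.40367414e-02,  4.38136433e-02,  1.66299019e-04]), 'tool_pos': array([0.27186422, 0.58979223, 0.22944093]), 'tool_rot': array([-1.79886912e+02,  6.11231265e-03,  1.55259804e+02]), 'force': array([-0.30907024, -0.42155656,  0.18565585]), 'wrist_torque': array([0.0193153 , 0.01573879, 0.0403972 ]), 'grip_width': 0.08713055844714769}
scene {'fovy': 55.25331320229856, 'cx': 254.08755083909261, 'cy': 194.83861704215755, 'eye': array([ 0.12202993, -0.61409944,  0.60206303]), 'orientation': array([-126.39338089,   -0.79959495,  -28.69216633])}
top {'fovy': 57.7635961409687, 'cx': 255.0031043919973, 'cy': 189.40571086906758, 'eye': array([0.3569928 , 0.01745265, 0.93631248]), 'orientation': array([-174.7197248 ,   -0.83789454,  -91.53880873])}
```

View pics/scene0.png

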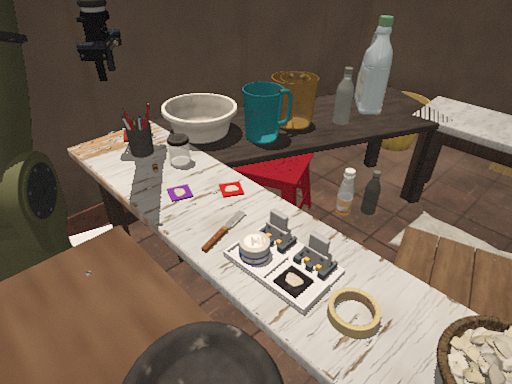

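View pics/top0.png

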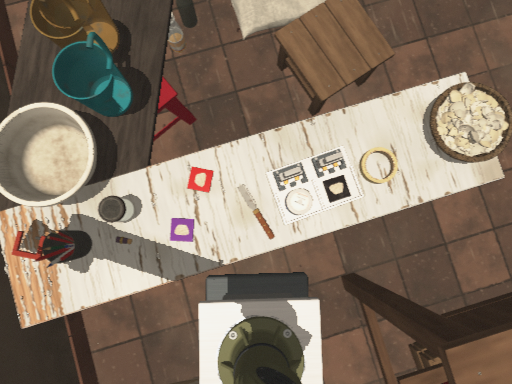

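The scene view shows the black tile in the right bay at about (293,280) and the wax pot in the left bay at (254,248). The target is therefore the right block, at about (317,255) in scene and (328,160) in top. I'll enlarge both.

```bash
python3 - <<'E'
import cv2
a=cv2.imread("pics/top0.png")[140:230,260:370]; cv2.imwrite("pics/topc.png",cv2.resize(a,None,fx=7,fy=6.66 and 7,interpolation=cv2.INTER_CUBIC)[:600])
a=cv2.imread("pics/scene0.png")[205:310,215:350]; cv2.imwrite("pics/scenec.png",cv2.resize(a,None,fx=5.5,fy=5.5,interpolation=cv2.INTER_CUBIC))
E
```

```text
(no output)
```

View pics/topc.png

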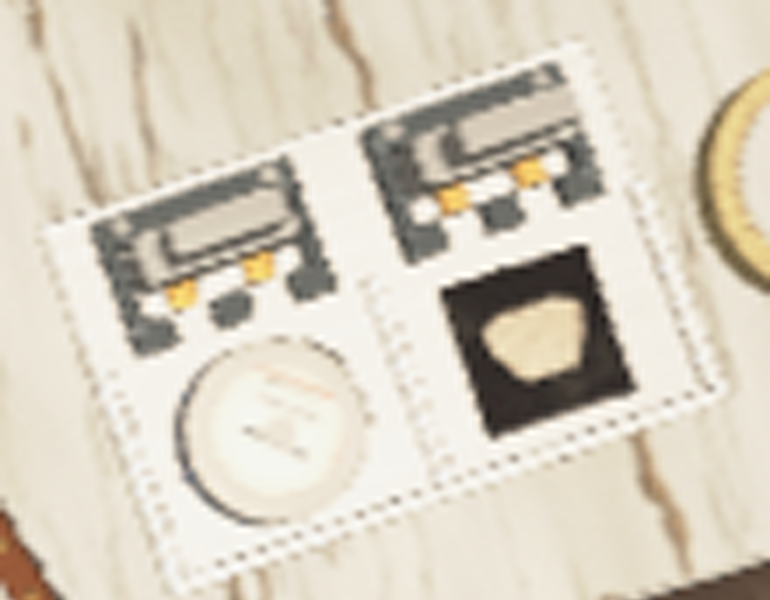

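View pics/scenec.png

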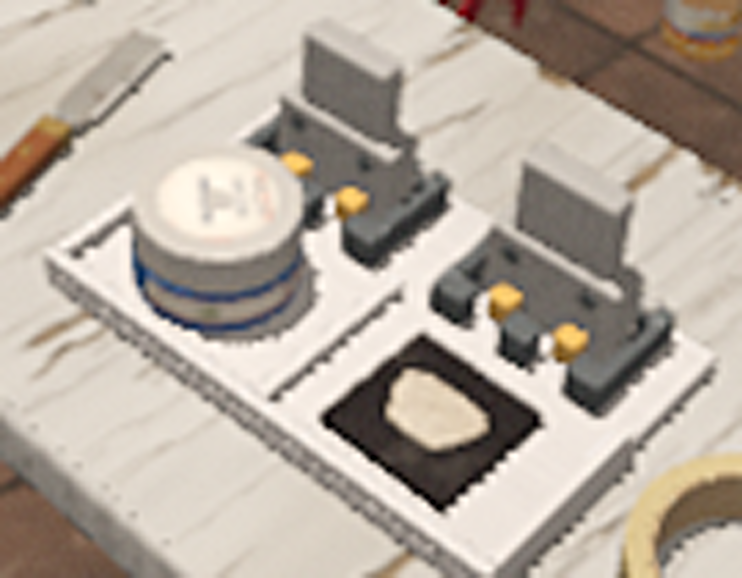

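```bash
cat > h.py <<'E'
import numpy as np
from scipy.spatial.transform import Rotation as R
from cell import vision
P={n:vision.camera_params(n) for n in("scene","top")}
def proj(n,X):
    p=P[n];c=(np.atleast_2d(X)-p["eye"])@R.from_euler("xyz",p["orientation"],degrees=True).as_matrix()
    f=192/np.tan(np.radians(p["fovy"]/2))
    return np.c_[p["cx"]+f*c[:,0]/c[:,2],p["cy"]+f*c[:,1]/c[:,2]]
def J(q,pts):
    pts=np.array(pts,float)/1000;c,s=np.cos(q[2]),np.sin(q[2])
    return np.c_[q[0]+c*pts[:,0]-s*pts[:,1],q[1]+s*pts[:,0]+c*pts[:,1],pts[:,2]]
E
python3 - <<'E'
from h import *
from scipy.optimize import least_squares
def rib(y0): return [(52,y0+22,87),(38,y0+22,87),(38,y0-22,87),(52,y0-22,87)]
tm=rib(-54.5)+rib(54.5)+[(75,112,10),(75,-112,10),(-75,-112,18),(-75,112,18)]
tp=[(453,128),(465,163),(582,122),(573,86),(165,235),(174,263),(297,220),(288,190),(45,230),(580,42),(725,390),(180,592)]
sm=rib(-54.5)+rib(54.5)+[(75,-112,10),(-75,112,18)]
sp=[(550,142),(523,168),(617,212),(635,190),(323,20),(303,40),(387,80),(403,65),(715,357),(45,258)]
tp=(np.array(tp)+.5)/7-.5+[260,140]; sp=(np.array(sp)+.5)/5.5-.5+[215,205]
for use in("both","top","scene"):
    def f(q):
        a=(proj("top",J(q,tm))-tp);b=(proj("scene",J(q,sm))-sp)
        return np.r_[a.ravel()*(use!="scene"),b.ravel()*(use!="top")]
    r=least_squares(f,[.5,-.1,.2],loss="soft_l1");print(use,r.x,np.degrees(r.x[2]));print(np.round(f(r.x).reshape(-1,2),1).tolist())
    print(J(r.x,[(45,-54.5,70),(45,54.5,70)]))
E
```

```text
both [ 0.452103   -0.15743397  0.32251991] 18.479029526241966
[[0.3, -1.0], [0.6, -0.7], [0.4, -0.8], [-0.4, -0.9], [0.3, -1.4], [1.0, -0.1], [0.1, -0.0], [-0.6, -1.0], [-0.6, -0.2], [0.3, -1.1], [0.9, 0.7], [-0.1, 0.9], [-2.2, 0.1], [-1.3, -1.4], [-0.5, 0.9], [0.1, 1.4], [-0.5, -0.1], [-0.9, -1.0], [-0.9, 0.6], [0.2, 0.3], [0.6, -0.1], [-0.7, -0.2]]
[[ 0.51205698 -0.19486084  0.07      ]
 [ 0.47750861 -0.09148091  0.07      ]]
top [ 0.45066529 -0.15676576  0.31977301] 18.321644113613022
[[0.1, -0.4], [0.4, -0.1], [0.2, -0.2], [-0.5, -0.3], [0.1, -1.0], [0.8, 0.3], [-0.1, 0.5], [-0.8, -0.5], [-0.8, 0.2], [0.2, -0.5], [0.6, 1.4], [-0.5, 1.4], [-0.0, 0.0], [-0.0, -0.0], [-0.0, 0.0], [-0.0, 0.0], [-0.0, -0.0], [-0.0, -0.0], [-0.0, 0.0], [-0.0, 0.0], [-0.0, 0.0], [-0.0, -0.0]]
[[ 0.51051623 -0.19435718  0.07      ]
 [ 0.47625196 -0.09088274  0.07      ]]
scene [ 0.4535163  -0.15787949  0.3270383 ] 18.737914247053432
[[0.0, -0.0], [0.0, -0.0], [0.0, -0.0], [-0.0, -0.0], [0.0, -0.0], [0.0, -0.0], [0.0, -0.0], [-0.0, -0.0], [-0.0, -0.0], [0.0, -0.0], [0.0, -0.0], [0.0, 0.0], [-1.6, -0.1], [-0.6, -1.5], [0.2, 0.7], [0.8, 1.2], [-0.0, -0.2], [-0.4, -1.0], [-0.3, 0.5], [0.8, 0.2], [1.2, -0.4], [-0.1, -0.1]]
[[ 0.51363877 -0.19503509  0.07      ]
 [ 0.47862364 -0.09181232  0.07      ]]
```

Top crop: the right rib's top face runs from (453,128) to (580,122), and the tile is clearly in the right bay. Both views agree to about 2 mm, giving the right rib at about (0.512, -0.195) with a jig yaw of 18.4°. I'll grip across the rib's 44 mm length, so the jaw faces carry the rocking moment.

Emit:
step_arm:
  series:
    - {"x": 0.2, "y": -0.36, "z": 0.02, "az": -77, "claw": 100}
    - {"x": 0.2, "y": -0.36, "z": 0.02, "az": -77, "claw": 100}
    - {"x": 0.2, "y": -0.36, "z": 0.02, "az": -77, "claw": 100}
    - {"x": 0.2, "y": -0.36, "z": 0.02, "az": -77, "claw": 100}
    - {"x": 0.2, "y": -0.36, "z": 0.02, "az": -77, "claw": 100}
    - {"x": 0.2, "y": -0.36, "z": 0.02, "az": -77, "claw": 100}
    - {"x": 0.2, "y": -0.36, "z": 0.02, "az": -77, "claw": 100}
    - {"x": 0.2, "y": -0.36, "z": 0.02, "az": -77, "claw": 100}
    - {"x": 0.24, "y": -0.785, "z": 0.02, "az": -137, "claw": 100}
    - {"x": 0.24, "y": -0.785, "z": 0.02, "az": -137, "claw": 100}
    - {"x": 0.24, "y": -0.785, "z": 0.02, "az": -137, "claw": 100}
    - {"x": 0.24, "y": -0.785, "z": 0.02, "az": -137, "claw": 100}

```text
invalid input
```

Emit:
step_arm:
  series:
    - {"ax": 0, "ay": 0, "az": -8, "x": 0.02, "y": -0.04, "z": 0.0, "claw": 100}
  squeeze: 20

```text
time_s: 0.2
tool_pos: [0.2865, 0.5544, 0.2288]
tool_rot: [-179.9, -0.2, 147.7]
force: [0.4, -0.2, 0.6]
grip_width: 0.0869
```

Emit:
step_arm:
  series:
    - {"ax": 0, "ay": 0, "az": -69, "x": 0.18, "y": -0.32, "z": 0.02, "claw": 100}
    - {"ax": 0, "ay": 0, "az": -69, "x": 0.18, "y": -0.32, "z": 0.02, "claw": 100}
    - {"ax": 0, "ay": 0, "az": -69, "x": 0.18, "y": -0.32, "z": 0.02, "claw": 100}
    - {"ax": 0, "ay": 0, "az": -69, "x": 0.18, "y": -0.32, "z": 0.02, "claw": 100}
    - {"ax": 0, "ay": 0, "az": -69, "x": 0.18, "y": -0.32, "z": 0.02, "claw": 100}
    - {"ax": 0, "ay": 0, "az": -69, "x": 0.18, "y": -0.32, "z": 0.02, "claw": 100}
    - {"ax": 0, "ay": 0, "az": -69, "x": 0.18, "y": -0.32, "z": 0.02, "claw": 100}
    - {"ax": 0, "ay": 0, "az": -69, "x": 0.18, "y": -0.32, "z": 0.02, "claw": 100}
    - {"ax": 0, "ay": 0, "az": -129, "x": 0.22, "y": -0.745, "z": 0.02, "claw": 100}
    - {"ax": 0, "ay": 0, "az": -129, "x": 0.22, "y": -0.745, "z": 0.02, "claw": 100}
    - {"ax": 0, "ay": 0, "az": -129, "x": 0.22, "y": -0.745, "z": 0.02, "claw": 100}
    - {"ax": 0, "ay": 0, "az": -129, "x": 0.22, "y": -0.745, "z": 0.02, "claw": 100}
  squeeze: 20

```text
time_s: 1.4
tool_pos: [0.4904, 0.0292, 0.2503]
tool_rot: [-180.0, -0.0, 43.8]
force: [-0.1, 0.2, -0.6]
grip_width: 0.0867
```

```bash
python3 -c "
from cell import status
o=status.get_obs();print(o['tool_pos'],o['tool_rot'],o['qpos'])"
```

```text
[0.49040886 0.02924916 0.25034984] [-1.79986469e+02 -4.91864878e-04  4.37883490e+01] [-34.07315485  -2.5973977   26.92406554 104.19120675   1.19008045
  78.13514216 -53.62938613]
```

Emit:
step_arm:
  series:
    - {"ax": 0, "ay": 0, "az": -21, "x": 0.02, "y": -0.215, "z": 0, "claw": 100}
    - {"ax": 0, "ay": 0, "az": -21, "x": 0.02, "y": -0.215, "z": 0, "claw": 100}
    - {"ax": 0, "ay": 0, "az": -21, "x": 0.02, "y": -0.215, "z": 0, "claw": 100}
    - {"ax": 0, "ay": 0, "az": -21, "x": 0.02, "y": -0.215, "z": 0, "claw": 100}
    - {"ax": 0, "ay": 0, "az": -21, "x": 0.02, "y": -0.215, "z": -0.05, "claw": 100}
    - {"ax": 0, "ay": 0, "az": -21, "x": 0.02, "y": -0.215, "z": -0.1, "claw": 100}
    - {"ax": 0, "ay": 0, "az": -21, "x": 0.02, "y": -0.215, "z": -0.1, "claw": 100}
    - {"ax": 0, "ay": 0, "az": -21, "x": 0.02, "y": -0.215, "z": -0.1, "claw": 100}
    - {"ax": 0, "ay": 0, "az": -21, "x": 0.02, "y": -0.215, "z": -0.1, "claw": 100}
  squeeze: 20

```text
time_s: 2.3
tool_pos: [0.5125, -0.1836, 0.153]
tool_rot: [179.9, -0.2, 23.2]
force: [0.1, 0.1, 0.4]
grip_width: 0.087
```

```bash
python3 - <<'E'
from cell import status,vision
import cv2
o=status.get_obs();print(o['tool_pos'],o['tool_rot'],o['qpos'])
a=cv2.cvtColor(vision.read_camera("scene"),cv2.COLOR_RGB2BGR)
cv2.imwrite("pics/s1.png",cv2.resize(a[150:310,200:380],None,fx=3.5,fy=3.5,interpolation=cv2.INTER_CUBIC))
E
```

```text
[ 0.51251632 -0.18355089  0.15297699] [ 1.79893072e+02 -1.65191100e-01  2.32080751e+01] [-19.40497292   9.66420793  40.14110067 105.44122667  -6.78664662
  67.09197074 -43.82791008]
```

View pics/s1.png

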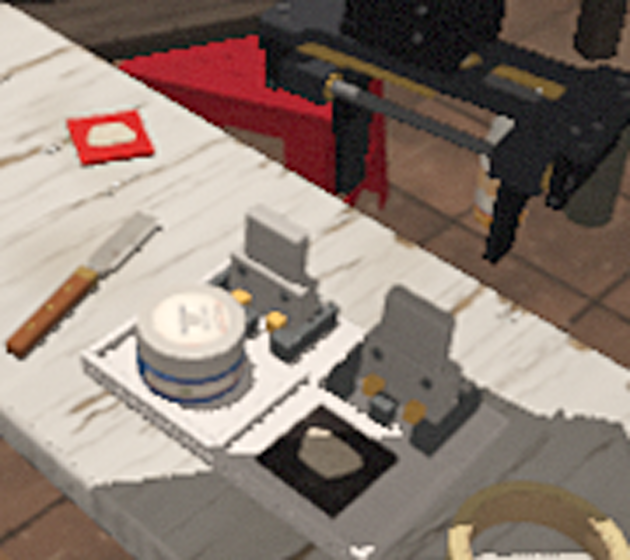

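The open jaws straddle the rib along its length, seen above the right block at about (400,330) in the crop. I'll align the yaw and go down.

Emit:
step_arm:
  series:
    - {"ax": 0, "ay": 0, "az": -4.8, "x": -0.0005, "y": -0.011, "z": -0.0, "claw": 100}
    - {"ax": 0, "ay": 0, "az": -4.8, "x": -0.0005, "y": -0.011, "z": -0.02, "claw": 100}
    - {"ax": 0, "ay": 0, "az": -4.8, "x": -0.0005, "y": -0.011, "z": -0.04, "claw": 100}
    - {"ax": 0, "ay": 0, "az": -4.8, "x": -0.0005, "y": -0.011, "z": -0.05, "claw": 100}
    - {"ax": 0, "ay": 0, "az": -4.8, "x": -0.0005, "y": -0.011, "z": -0.05, "claw": 100}
  squeeze: 20

```text
time_s: 2.85
tool_pos: [0.5104, -0.1942, 0.1008]
tool_rot: [-180.0, 0.0, 18.4]
force: [0.8, 0.5, 0.8]
grip_width: 0.0868
```

```bash
python3 - <<'E'
from cell import status,vision
import cv2
o=status.get_obs();print(o['tool_pos'],o['tool_rot'],o['qpos'],o['force'])
a=cv2.cvtColor(vision.read_camera("scene"),cv2.COLOR_RGB2BGR)
cv2.imwrite("pics/s2.png",cv2.resize(a[180:290,250:370],None,fx=5,fy=5,interpolation=cv2.INTER_CUBIC))
E
```

```text
[ 0.51044466 -0.19422265  0.10077432] [-1.79986769e+02  1.16986876e-02  1.83840879e+01] [-17.66891893  13.8705332   40.41112122 108.10793388 -10.17464415
  61.64284888 -44.8335325 ] [0.80975521 0.46175674 0.80737266]
```

View pics/s2.png

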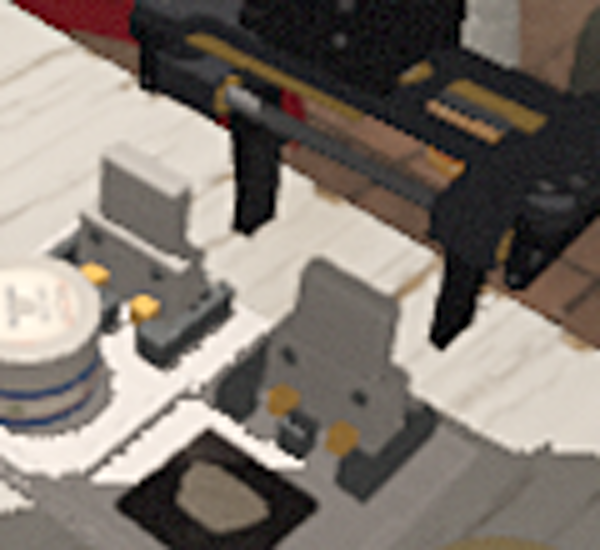

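The fingers hang at (255,225) and (450,340), one beyond each end of the rib, which is centred near (350,290). Descending and closing.

Emit:
step_arm:
  series:
    - {"ax": 0, "ay": 0, "az": 0, "x": 0.001, "y": -0.0005, "z": -0.02, "claw": 100}
    - {"ax": 0, "ay": 0, "az": 0, "x": 0.001, "y": -0.0005, "z": -0.038, "claw": 100}
    - {"ax": 0, "ay": 0, "az": 0, "x": 0.001, "y": -0.0005, "z": -0.038, "claw": 60}
    - {"ax": 0, "ay": 0, "az": 0, "x": 0.001, "y": -0.0005, "z": -0.038, "claw": 55}
    - {"ax": 0, "ay": 0, "az": 0, "x": 0.001, "y": -0.0005, "z": -0.038, "claw": 55}
    - {"ax": 0, "ay": 0, "az": 0, "x": 0.001, "y": -0.0005, "z": -0.038, "claw": 55}
  squeeze: 20

```text
time_s: 3.5
tool_pos: [0.5122, -0.1955, 0.0639]
tool_rot: [179.9, -0.1, 18.3]
force: [-0.0, 0.2, -0.4]
grip_width: 0.0627
```

```bash
python3 - <<'E'
from cell import status,vision
import cv2
o=status.get_obs();print(o['tool_pos'],o['tool_rot'],o['qpos'],o['force'])
a=cv2.cvtColor(vision.read_camera("scene"),cv2.COLOR_RGB2BGR)
cv2.imwrite("pics/s3.png",cv2.resize(a[180:290,250:370],None,fx=5,fy=5,interpolation=cv2.INTER_CUBIC))
E
```

```text
[ 0.51224562 -0.19554208  0.06388556] [ 1.79940995e+02 -1.14650429e-01  1.83321788e+01] [-16.40510118  17.00094286  39.59691648 109.70283428 -12.79084783
  57.56764281 -42.80978399] [-0.00617136  0.20806631 -0.40250248]
```

View pics/s3.png

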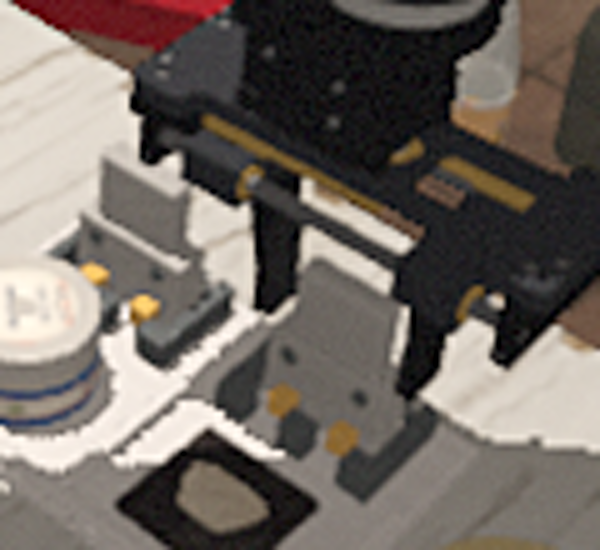

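Emit:
step_arm:
  series:
    - {"ax": 0, "ay": 0, "az": 0, "x": 0, "y": 0, "z": 0, "claw": 48}
    - {"ax": 0, "ay": 0, "az": 0, "x": 0, "y": 0, "z": 0, "claw": 40}
    - {"ax": 0, "ay": 0, "az": 0, "x": 0, "y": 0, "z": 0, "claw": 30}
    - {"ax": 0, "ay": 0, "az": 0, "x": 0, "y": 0, "z": 0, "claw": 10}
    - {"ax": 0, "ay": 0, "az": 0, "x": 0, "y": 0, "z": 0, "claw": 10}
  squeeze: 20

```text
time_s: 4.05
tool_pos: [0.5113, -0.1945, 0.0629]
tool_rot: [-179.9, -0.0, 18.3]
force: [-2.1, 2.8, 6.1]
grip_width: 0.0442
```

Emit:
step_arm:
  series:
    - {"ax": 0, "ay": 0, "az": 0, "x": 0, "y": 0, "z": 0, "claw": 0}
    - {"ax": 0, "ay": 0, "az": 0, "x": 0, "y": 0, "z": 0, "claw": 0}
    - {"ax": 0, "ay": 0, "az": 0, "x": 0, "y": 0, "z": 0, "claw": 0}
  squeeze: 60

```text
time_s: 4.35
tool_pos: [0.5113, -0.1945, 0.0629]
tool_rot: [-179.9, -0.0, 18.3]
force: [-2.1, 4.0, 5.9]
grip_width: 0.0433
```

```bash
python3 - <<'E'
from cell import status,vision
import cv2,numpy as np
o=status.get_obs();print(o['tool_pos'],o['tool_rot'],o['qpos'],o['force'],o['wrist_torque'],o['grip_width'])
# left tip about jig x through left lower edge: needed TCP shifts
psi=np.radians(18.4);ux=np.array([np.cos(psi),np.sin(psi),0]);uy=np.array([-np.sin(psi),np.cos(psi),0])
def shift(th,z0,side=1):   # th deg, left tip negative rotation about ux; TCP rel pivot
    t=np.radians(th);y,z=-30*side,z0
    c,s=np.cos(-side*t),np.sin(-side*t)
    return c*y-s*z-y, s*y+c*z-z
for side in(1,-1):
  for th in (2.5,5,7.5,10,12):
    dy,dz=shift(th,54,side); print(side,th,"rot",np.round(-side*th*ux,2),"sh",np.round((uy*dy+[0,0,dz]),1))
E
```

```text
[ 0.51127129 -0.19449912  0.06289543] [-1.79922615e+02 -1.40198899e-03  1.83428048e+01] [-16.40656715  17.05509997  39.54998104 109.77086469 -12.84587175
  57.63041277 -42.80326803] [-2.13930416  3.95058443  5.92133765] [ 0.7040481   0.59098761 -0.07809833] 0.04327953946509332
1 2.5 rot [-2.37 -0.79 -0.  ] sh [-0.8  2.3  1.3]
1 5 rot [-4.74 -1.58 -0.  ] sh [-1.5  4.6  2.4]
1 7.5 rot [-7.12 -2.37 -0.  ] sh [-2.3  6.9  3.5]
1 10 rot [-9.49 -3.16 -0.  ] sh [-3.1  9.3  4.4]
1 12 rot [-11.39  -3.79  -0.  ] sh [-3.8 11.3  5.1]
-1 2.5 rot [2.37 0.79 0.  ] sh [ 0.8 -2.3  1.3]
-1 5 rot [4.74 1.58 0.  ] sh [ 1.5 -4.6  2.4]
-1 7.5 rot [7.12 2.37 0.  ] sh [ 2.3 -6.9  3.5]
-1 10 rot [9.49 3.16 0.  ] sh [ 3.1 -9.3  4.4]
-1 12 rot [11.39  3.79  0.  ] sh [  3.8 -11.3   5.1]
```

Gripped, with a width of 43 mm. Now tipping left about the left lower edge, gradually.

Emit:
step_arm:
  series:
    - {"ax": -1.2, "ay": -0.4, "az": 0, "x": -0.0004, "y": 0.0012, "z": 0.0007, "claw": 0}
    - {"ax": -2.4, "ay": -0.8, "az": 0, "x": -0.0008, "y": 0.0023, "z": 0.0013, "claw": 0}
    - {"ax": -3.6, "ay": -1.2, "az": 0, "x": -0.0012, "y": 0.0035, "z": 0.0019, "claw": 0}
    - {"ax": -4.74, "ay": -1.58, "az": 0, "x": -0.0015, "y": 0.0046, "z": 0.0024, "claw": 0}
    - {"ax": -4.74, "ay": -1.58, "az": 0, "x": -0.0015, "y": 0.0046, "z": 0.0024, "claw": 0}
  squeeze: 60

```text
time_s: 4.85
tool_pos: [0.5098, -0.1901, 0.0649]
tool_rot: [175.0, -0.0, 18.4]
force: [0.0, -0.1, 0.4]
grip_width: 0.0437
```

```bash
cat > st.py <<'E'
from cell import status
from h import *
o=status.get_obs()
r=R.from_euler("xyz",o['tool_rot'],degrees=True)*R.from_euler("xyz",[180,0,18.35],degrees=True).inv()
d=np.array(o['tool_pos'])-[.51127,-.1945,.0629]
p=np.radians(18.4);M=np.array([[np.cos(p),np.sin(p),0],[-np.sin(p),np.cos(p),0],[0,0,1]])
print("turn jig",np.round(M@r.as_rotvec(degrees=True),2),"shift jig mm",np.round(M@d*1000,2),"F jig",np.round(M@o['force'],1),"T jig",np.round(M@o['wrist_torque'],2),o['grip_width'],o['time_s'])
E
python3 st.py
```

```text
turn jig [-5.05 -0.03  0.03] shift jig mm [-0.01  4.61  2.04] F jig [-0.  -0.2  0.4] T jig [ 0.88  0.01 -0.07] 0.04367682161462155 4.85
```

Emit:
step_arm:
  series:
    - {"ax": -1.2, "ay": -0.4, "az": 0, "x": -0.0004, "y": 0.0012, "z": 0.0006, "claw": 0}
    - {"ax": -2.4, "ay": -0.8, "az": 0, "x": -0.0008, "y": 0.0024, "z": 0.0011, "claw": 0}
    - {"ax": -3.6, "ay": -1.2, "az": 0, "x": -0.0012, "y": 0.0036, "z": 0.0016, "claw": 0}
    - {"ax": -5.0, "ay": -1.67, "az": 0, "x": -0.0016, "y": 0.0049, "z": 0.0021, "claw": 0}
    - {"ax": -5.0, "ay": -1.67, "az": 0, "x": -0.0016, "y": 0.0049, "z": 0.0021, "claw": 0}
    - {"ax": -5.0, "ay": -1.67, "az": 0, "x": -0.0016, "y": 0.0049, "z": 0.0021, "claw": 0}
  squeeze: 60

```text
time_s: 5.45
tool_pos: [0.5082, -0.1854, 0.0669]
tool_rot: [169.8, -0.0, 18.4]
force: [0.3, 2.3, -0.4]
grip_width: 0.043
```

```bash
python3 st.py; python3 - <<'E'
from cell import vision
import cv2
a=cv2.cvtColor(vision.read_camera("scene"),cv2.COLOR_RGB2BGR)
cv2.imwrite("pics/s4.png",cv2.resize(a[180:290,250:370],None,fx=5,fy=5,interpolation=cv2.INTER_CUBIC))
E
```

```text
turn jig [-10.22  -0.02  -0.  ] shift jig mm [-0.01  9.63  3.99] F jig [ 1.   2.1 -0.4] T jig [ 1.09 -0.02  0.06] 0.04302164969931615 5.45
```

View pics/s4.png

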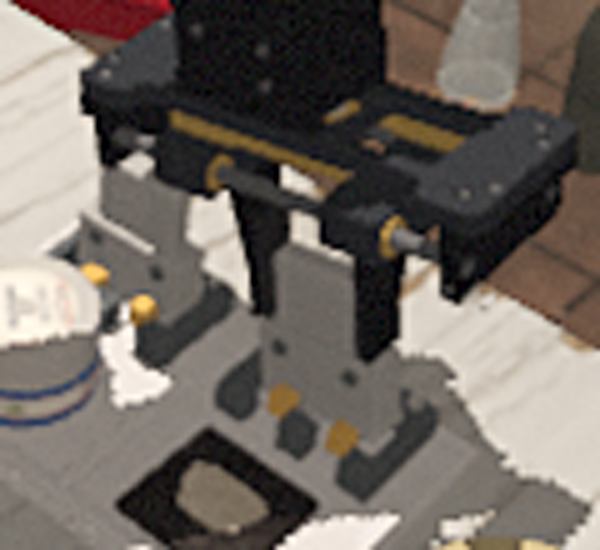

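The block leans left with its right end raised (right shoulder near (385,435)). I'll check its actual angle by projection.

```bash
cat > ov.py <<'E'
import sys,cv2
from h import *
# overlay rigid block model: args img out th(deg, left negative) dy dz of origin... 
img,out,th,py,dz=sys.argv[1],sys.argv[2],*map(float,sys.argv[3:6])
q=[.4512,-.1571,np.radians(18.4)]
def box(x,y,z0,z1):return np.array([(sx*x,sy*y,z) for z in(z0,z1) for sx,sy in((1,1),(1,-1),(-1,-1),(-1,1))],float)
Rm=R.from_euler("x",th,degrees=True).as_matrix();piv=np.array([0,py,0])
im=cv2.imread(img)
for b in(box(10,30,0,40),box(7,22,40,77)):
    X=(b-piv)@Rm.T+piv+[45,-54.5,10+dz]
    u=(proj("scene",J(q,X))-[250,180]+.5)*5-.5
    for i in range(4):
        for a,c in((i,(i+1)%4),(4+i,4+(i+1)%4),(i,i+4)):
            cv2.line(im,tuple(int(v) for v in u[a]),tuple(int(v) for v in u[c]),(0,255,0),1)
cv2.imwrite(out,im)
E
python3 ov.py pics/s3.png pics/o3.png 0 30 0; python3 ov.py pics/s4.png pics/o4.png -10.2 30 0
python3 -c "
import cv2,numpy as np
cv2.imwrite('pics/o34.png',np.hstack([cv2.imread('pics/o3.png')[200:,180:500],cv2.imread('pics/o4.png')[200:,180:500]]))"
```

```text
(no output)
```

View pics/o34.png

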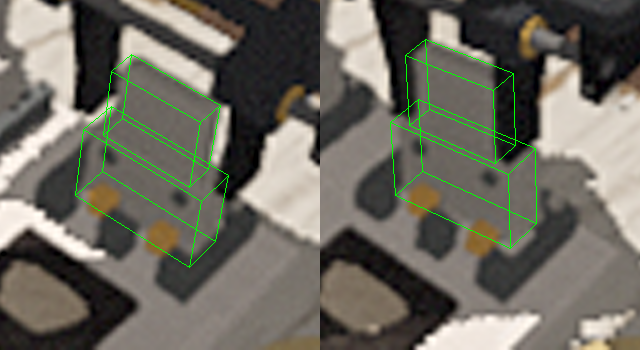

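The model at -10.2° fits, so the left tip of about 10° is confirmed. Now rocking to the right, keeping the height gained.

Emit:
step_arm:
  series:
    - {"ax": 2.43, "ay": 0.81, "az": 0, "x": 0.0008, "y": -0.0024, "z": 0.0005, "claw": 0}
    - {"ax": 4.86, "ay": 1.62, "az": 0, "x": 0.0016, "y": -0.0047, "z": 0.001, "claw": 0}
    - {"ax": 7.3, "ay": 2.43, "az": 0, "x": 0.0024, "y": -0.0071, "z": 0.0013, "claw": 0}
    - {"ax": 9.73, "ay": 3.24, "az": 0, "x": 0.0031, "y": -0.0094, "z": 0.0015, "claw": 0}
    - {"ax": 9.73, "ay": 3.24, "az": 0, "x": 0.0031, "y": -0.0094, "z": 0.0015, "claw": 0}
  squeeze: 60

```text
time_s: 6.0
tool_pos: [0.511, -0.194, 0.0677]
tool_rot: [-179.7, 0.0, 18.2]
force: [-0.2, 5.2, -0.9]
grip_width: 0.0435
```

```bash
python3 st.py
```

```text
turn jig [ 0.28  0.04 -0.1 ] shift jig mm [-0.15  0.55  4.8 ] F jig [ 1.5  5.  -0.9] T jig [ 1.64 -0.39  0.11] 0.04351720116545167 6.0
```

Emit:
step_arm:
  series:
    - {"ax": 2.43, "ay": 0.81, "az": 0, "x": 0.0008, "y": -0.0024, "z": 0.0004, "claw": 0}
    - {"ax": 4.86, "ay": 1.62, "az": 0, "x": 0.0016, "y": -0.0048, "z": 0.0008, "claw": 0}
    - {"ax": 7.3, "ay": 2.43, "az": 0, "x": 0.0024, "y": -0.0072, "z": 0.001, "claw": 0}
    - {"ax": 9.8, "ay": 3.26, "az": 0, "x": 0.0033, "y": -0.0098, "z": 0.001, "claw": 0}
    - {"ax": 9.8, "ay": 3.26, "az": 0, "x": 0.0033, "y": -0.0098, "z": 0.001, "claw": 0}
    - {"ax": 9.8, "ay": 3.26, "az": 0, "x": 0.0033, "y": -0.0098, "z": 0.001, "claw": 0}
  squeeze: 60

```text
time_s: 6.6
tool_pos: [0.5139, -0.2027, 0.068]
tool_rot: [-169.4, 0.1, 18.3]
force: [0.1, 5.6, -5.3]
grip_width: 0.0438
```

```bash
python3 st.py; python3 - <<'E'
from cell import vision
import cv2
a=cv2.cvtColor(vision.read_camera("scene"),cv2.COLOR_RGB2BGR)
cv2.imwrite("pics/s5.png",cv2.resize(a[180:290,250:370],None,fx=5,fy=5,interpolation=cv2.INTER_CUBIC))
E
python3 ov.py pics/s5.png pics/o5.png 10.1 -30 0.5
python3 -c "
import cv2,numpy as np
cv2.imwrite('pics/o55.png',np.hstack([cv2.imread('pics/s5.png')[100:,100:500],cv2.imread('pics/o5.png')[100:,100:500]]))"
```

```text
turn jig [10.64  0.09 -0.02] shift jig mm [-0.14 -8.62  5.09] F jig [ 1.8  5.3 -5.3] T jig [ 1.2  -0.52 -0.14] 0.04375711299815555 6.6
```

View pics/o55.png

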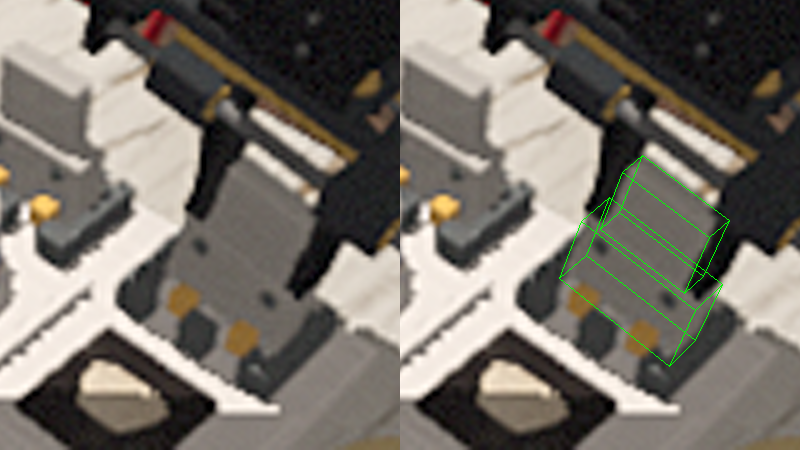

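The right tip is about 10.5° (tool) and the model overlay matches. Straightening up while lifting gently.

Emit:
step_arm:
  series:
    - {"ax": 0, "ay": 0, "az": 0, "x": 0, "y": 0, "z": 0.002, "claw": 0}
    - {"ax": -2.47, "ay": -0.82, "az": 0, "x": -0.0008, "y": 0.0024, "z": 0.004, "claw": 0}
    - {"ax": -4.94, "ay": -1.64, "az": 0, "x": -0.0016, "y": 0.0047, "z": 0.006, "claw": 0}
    - {"ax": -7.4, "ay": -2.46, "az": 0, "x": -0.0024, "y": 0.0071, "z": 0.008, "claw": 0}
    - {"ax": -9.87, "ay": -3.28, "az": 0, "x": -0.0032, "y": 0.0095, "z": 0.009, "claw": 0}
    - {"ax": -9.87, "ay": -3.28, "az": 0, "x": -0.0032, "y": 0.0095, "z": 0.009, "claw": 0}
  squeeze: 60

```text
time_s: 7.25
tool_pos: [0.5105, -0.1937, 0.0749]
tool_rot: [179.8, 0.1, 18.5]
force: [6.8, 0.8, -25.3]
grip_width: 0.0434
```

```bash
python3 st.py
```

```text
turn jig [-0.16  0.11  0.14] shift jig mm [-0.48  1.03 11.96] F jig [  6.7  -1.4 -25.3] T jig [-0.55 -1.59 -0.1 ] 0.04340789801454215 7.25
```

Emit:
step_arm:
  series:
    - {"ax": 0, "ay": 0, "az": 0, "x": 0, "y": 0, "z": 0.001, "claw": 0}
    - {"ax": 0, "ay": 0, "az": 0, "x": 0, "y": 0, "z": 0.002, "claw": 0}
    - {"ax": 0, "ay": 0, "az": 0, "x": 0, "y": 0, "z": 0.003, "claw": 0}
    - {"ax": 0, "ay": 0, "az": 0, "x": 0, "y": 0, "z": 0.004, "claw": 0}
    - {"ax": 0, "ay": 0, "az": 0, "x": 0, "y": 0, "z": 0.005, "claw": 0}
  squeeze: 60

```text
time_s: 7.75
tool_pos: [0.5113, -0.1968, 0.0839]
tool_rot: [179.8, 0.0, 18.3]
force: [0.5, -0.6, -2.1]
grip_width: 0.0437
```

```bash
python3 st.py; python3 - <<'E'
from cell import vision
import cv2
a=cv2.cvtColor(vision.read_camera("scene"),cv2.COLOR_RGB2BGR)
cv2.imwrite("pics/s6.png",cv2.resize(a[180:290,250:370],None,fx=5,fy=5,interpolation=cv2.INTER_CUBIC))
E
python3 ov.py pics/s6.png pics/o6.png 0 0 17
python3 -c "
import cv2,numpy as np
cv2.imwrite('pics/o66.png',np.hstack([cv2.imread('pics/s6.png')[100:,100:500],cv2.imread('pics/o6.png')[100:,100:500]]))"
```

```text
turn jig [-0.16  0.03 -0.06] shift jig mm [-0.72 -2.17 21.  ] F jig [ 0.3 -0.7 -2.1] T jig [-0.04  0.18  0.01] 0.04365981030803775 7.75
```

View pics/o66.png

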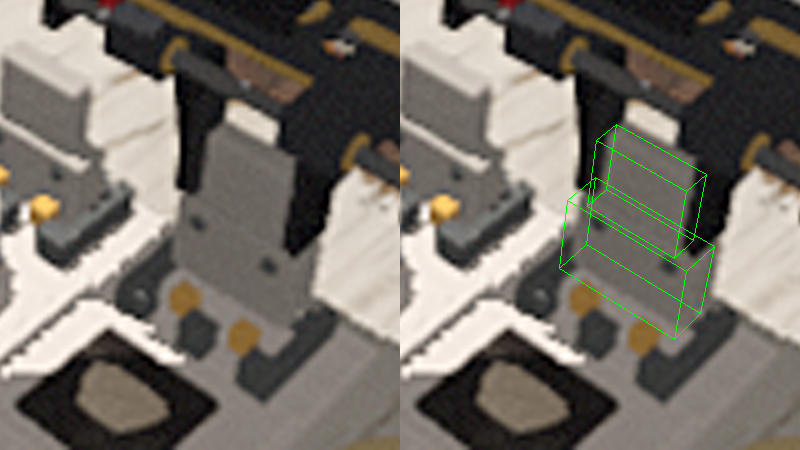

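The force has dropped to about 2 N (weight only) and the block's lower edge is near (300,325), at pocket-rim height, so it's free. Lifting the rest of the way.

Emit:
step_arm:
  series:
    - {"ax": 0.15, "ay": 0, "az": 0, "x": 0, "y": 0, "z": 0.004, "claw": 0}
    - {"ax": 0.15, "ay": 0, "az": 0, "x": 0, "y": 0.0015, "z": 0.008, "claw": 0}
    - {"ax": 0.15, "ay": 0, "az": 0, "x": 0, "y": 0.002, "z": 0.012, "claw": 0}
    - {"ax": 0.15, "ay": 0, "az": 0, "x": 0, "y": 0.002, "z": 0.016, "claw": 0}
    - {"ax": 0.15, "ay": 0, "az": 0, "x": 0, "y": 0.002, "z": 0.016, "claw": 0}
    - {"ax": 0.15, "ay": 0, "az": 0, "x": 0, "y": 0.002, "z": 0.016, "claw": 0}
    - {"ax": 0.15, "ay": 0, "az": 0, "x": 0, "y": 0.002, "z": 0.016, "claw": 0}
  squeeze: 60

```text
time_s: 8.5
tool_pos: [0.5113, -0.1934, 0.0994]
tool_rot: [-179.9, -0.0, 18.3]
force: [0.2, -0.6, -1.1]
grip_width: 0.0435
```

```bash
python3 st.py; python3 - <<'E'
from cell import vision
import cv2
a=cv2.cvtColor(vision.read_camera("scene"),cv2.COLOR_RGB2BGR)
cv2.imwrite("pics/s7.png",cv2.resize(a[180:290,250:370],None,fx=5,fy=5,interpolation=cv2.INTER_CUBIC))
E
python3 ov.py pics/s7.png pics/o7.png 0 0 36
python3 -c "
import cv2,numpy as np
cv2.imwrite('pics/o77.png',np.hstack([cv2.imread('pics/s7.png')[50:,100:500],cv2.imread('pics/o7.png')[50:,100:500]]))"
```

```text
turn jig [ 0.06 -0.03 -0.02] shift jig mm [ 0.35  1.09 36.53] F jig [-0.  -0.7 -1.1] T jig [ 0.02  0.2  -0.  ] 0.04352922493119234 8.5
```

View pics/o77.png

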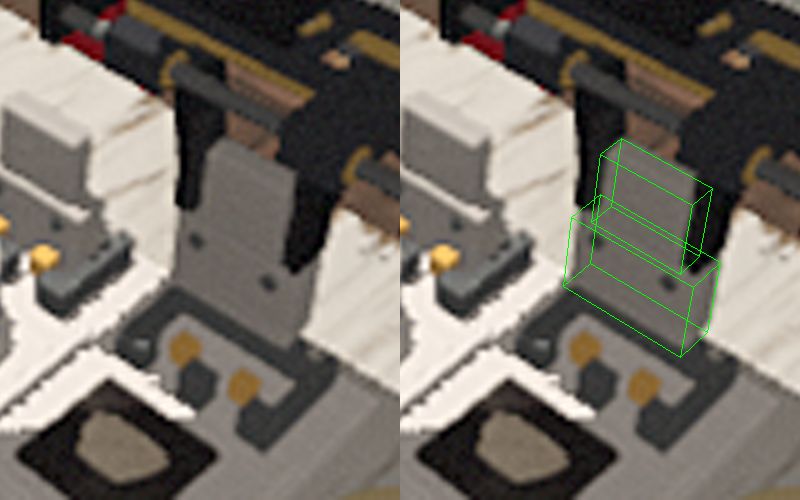

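Held upright, with the block's lower edge at about (180–285, 290–345) clear above the empty pocket, matching the 36 mm lift. Final check of the whole scene.

```bash
python3 - <<'E'
from cell import vision
import cv2
a=cv2.cvtColor(vision.read_camera("scene"),cv2.COLOR_RGB2BGR)
b=cv2.imread("pics/scene0.png")
import numpy as np
f=lambda i:cv2.resize(i[200:320,200:350],None,fx=2.6,fy=2.6)
cv2.imwrite("pics/s8.png",np.hstack([f(b),f(a)]))
E
python3 st.py
```

```text
turn jig [ 0.06 -0.02 -0.02] shift jig mm [ 0.29  1.05 36.46] F jig [-0.3 -0.2 -2.2] T jig [-0.02  0.17  0.02] 0.04357944338998726 8.6
```

View pics/s8.png

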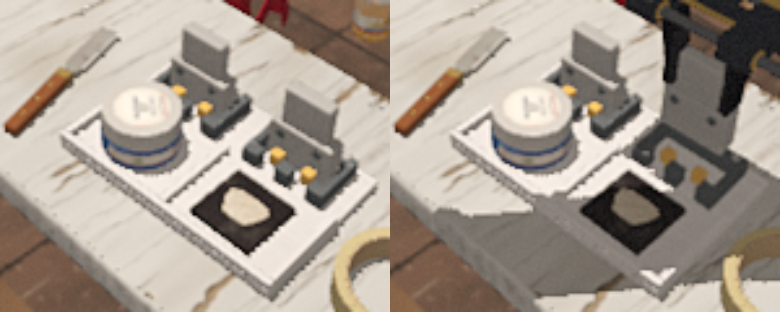

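The before (left) and after (right) views show the wax pot, tile and left block unchanged. The right block hangs free above its empty pocket. Handing in.

```bash
python3 -c "
from cell import workorder
print(workorder.sign_off())"
```

```text
the job is handed in; nothing more can be done
None
```

The right block (behind the bay with the tile) is out of its pocket and held upright and still. Its underside is about 36 mm above the pocket floor, so about 2 cm above the rim. I handed the job in at about 8.6 s.

- **Rocking:** I gripped the block across its 44 mm rib at 60 N and tipped it left first, then right. By the tool readings that was 10.2° left and 10.6° right. Drawing the block's outline over the camera pictures matched both angles.
- **Freeing it:** the pull reached about 25 N while I straightened the block and lifted. It then dropped to about 2 N, roughly the block's own weight.
- **Last checks:** the tilt was below 0.1° by the tool reading, and the grip width was 43.6 mm. The tile, wax pot and left block looked unmoved in a before-and-after picture.
- **Accuracy:** the drawn outlines sat a pixel or two off the pictures throughout, so heights and positions are good to about 2 mm.
- **One refusal:** the first move call was rejected as invalid input, before anything moved. I sent it again with every field filled in.

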